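# Set the drying-box fan, then hold its flap open at the pointer

## Robot

A 6-joint arm with a two-finger parallel gripper is mounted at the origin on the work surface. World frame = base frame: x ahead of the robot, y to its left, z up, the work surface at z = 0. Lengths are in m, angles in rad, forces in N, time in s.
With the tool pointing down it reaches from about 0.25 to 0.775 m from the base axis. Payload 8.9 kg.
Tool frame: the origin (TCP) lies midway between the tips of the shut fingers; the grasp point (between the pads) lies 19 mm behind it; z points along the fingers, y is the line along which they close (so a half turn about z gives the same grasp; the last joint's range is limited). The gripper opens to 85 mm and grips with 20 to 120 N. Pads are 22 mm wide; open, the fingers measure 114 mm over their backs; the gripper's body (76 mm by 85 mm) begins 54 mm behind the grasp point. The pads swing forward as they close: fully open they stand 13 mm farther back than shut.
Start: joints at [0.996, 0.291, -0.153, 1.127, 0, 1.431], TCP at [0.222, 0.476, 0.231] pointing down, gripper open.
Joint ranges: [-2.52, 2.52], [-0.91, 1.74], [-1.3, 1.37], [-1.96, 2.02], [-1.52, 1.47], [-3.14, 3.14]. Speed limits (rad/s): [2.22, 2.22, 2.79, 3.14, 3.14, 3.14].

## Interface

Orientations are given as [roll, pitch, yaw] about the fixed x, y, z axes, in that order (R = Rz(yaw) Ry(pitch) Rx(roll)).
In Python, from rig import arm, optics gives the robot as it stands.
- The arm moves only by the shell command python3 -m pendant 'ROWS' [FORCE]. ROWS is JSON, a list of rows, each an object of numbers: "fingers": the opening, from -1 (shut) to 1 (fully open); "dx", "dy", "dz": the shift along the tool's x, y, z as a fraction of full scale; "wx", "wy", "wz": the turn, a rotation vector about the tool's x, y, z as a fraction of full scale. A call has 1 to 20 rows; each row shifts and turns the commanded pose from where the row before left it, along the tool's axes as they then stand; what a row does not reach is not made up. Full scale, the value 1, is 2.5 cm for a shift and 6 degrees for a turn. A row lasts 1/12 s, in which the tool goes at most 41.7 mm and 7.16 degrees, less where a joint would pass 70% of its speed; a pose out of reach is approached as far as the arm can. A call with a number of a shift or a turn outside -1 to 1 is refused whole. A call with a gripper value outside its range is refused whole. The fingers move at their own pace and stop on an object; FORCE is the grip in N (left out, the last holds). Time passes only in rows, so rows that do not move let the fingers close. It gives the time, the measured TCP pose, the force, the opening and the grip force at its end, in the units of the state.
- arm.get_state(): the state, without advancing time (a new reading comes with each control period).
- optics.get_image(name): name is "scene" or "side" or "wrist"; returns the picture (400x640x3 uint8, blue, green, red); there is no depth.
- optics.camera_model(name): a dict with "fx", "fy", "cx", "cy" (pixels), "position" and "attitude" of the camera in the world. Camera axes: x right, y down, z forward; pixel columns grow to the right and rows downward; lengths in m; the calibration is good to about 2 mm. The wrist camera is an equidistant fisheye: a pixel r from the principal point sees the ray r / f radians off the axis. A picture is of the moment at which its call begins: read the wrist's pose just before it. camera_model takes no time and is no camera call; for the wrist camera it gives the pose at the moment of the call.
- arm.hand_in(): hands the job in; it is judged then, once.
The state is a dict: "t": time; "joints": joint angles; "qd": joint speeds; "joint_torque": joint torques, N m; "eef_pos": TCP position; "eef_rot": TCP orientation; "force": force on the tool from outside, world axes, zero at the start; "wrist_torque": the same for the moment, N m; "gripper_width": finger opening in m; "grip_force": force on a finger pad.
Only numpy, scipy, OpenCV 4.12 (cv2) and the standard library are available. Lean on these libraries where they do the work, as an engineer would, in place of code of your own. Each camera call takes 0.05 s, during which the arm holds its last target. There are 200 camera calls.

## Task

A freshly painted miniature is drying in the small wooden box. With the flap still shut, slide the fan control's black grip along its track until it is level with the small steel clip on the track's edge; then take the white flap by its steel bar, swing it up until it lies at the same angle as the pointer arm beside it, and finish while holding it still there with the gripper (it falls shut if let go). Leave the fan setting, the clip and the pointer as they are, and do not disturb the palette, cup and paint bottle.

Things in the scene. Friction and masses are not known exactly. Their poses are not given: they have to be found in the camera images.
- drybox: Fixed open-topped wooden box, 170 mm (x) x 200 mm (y), 114 mm high, walls 8 mm; origin at the centre of its underside, x away from the robot to the hinge side. Its white flap (196 mm wide, 6 mm thick, from 5 to 170 mm from the hinge) lies level on top when shut; the handle bar then is 50 mm clear of the wall facing the robot.
- flap_bar (a point): Centre of the flap's steel handle bar: round, 12 mm thick, 120 mm long, along y, 220 mm from the hinge axis and 50 mm beyond the flap's free edge, carried by two flat strips 10 mm wide, 55 mm to either side of this point; the gap between bar and flap is open. Shut: 120 mm above the bench, on the robot's side of the box. x points to the hinge, z out of the flap's upper face.
- flap_hinge (a point): Middle of the hinge axis, at the far top edge of the box, 120 mm above the bench. Moves with the flap: x points away from the robot along the box's heading (its yaw; tips up or down as the flap opens), y along the axis to the left. With the flap at angle a the bar is 220 cos(a) mm back along the heading and 220 sin(a) mm up from here.
- flap (a joint): Flap angle in rad: 0 shut (level), grows as it swings up; the limit is 1.5. It starts shut. The hinge is free and the flap weighs 0.25 to 0.5 kg, so it falls shut when let go; lifting at the bar takes about 1 to 3 N.
- pointer_ball (a point): Centre of the 20 mm ball at the end of the dark steel pointer arm, a thin rod 126 mm to the left (+y) of the flap's middle on the same hinge axis; it stands up in the way, 0.23 to 0.31 m high. The ball is 220 mm from the hinge axis, like the flap's bar, so the flap is right when its bar is at the ball's height. x points from ball to hinge axis.
- pointer (a joint): Angle of the pointer arm in rad, measured like the flap's: the flap is right when both read the same. It is clamped stiffly and is not to be moved. Between 0.55 and 0.95.
- fan_grip (a point): Point on the middle axis of the fan control's black grip, 12 mm below its top, 72 mm above the bench. The grip is an upright block 18 mm (along the track) x 24 mm (across) x 44 mm high on a grey housing 220 x 80 mm, 40 mm high, left or right of the drying box. x points along the track (the way the joint grows, away from the robot), y across, z up.
- fan (a joint): Travel of the black grip along its track in m: 0 at the end nearer the robot, 0.12 at the far end. It slides with about 1.5 N of friction and stays where it is left.
- clip_tip (a point): Inner end of the small steel marker clip (8 mm wide along the track, 4 mm high, 16 mm long across) on the track's left edge, 25 mm to the left (+y) of the track's middle line and 44 mm above the bench. The black grip is set right when its middle is level with the clip's middle, seen across the track. x points along the track.
- clip (a joint): Position of the marker clip along the track in m, on the same scale as fan: the grip is right when both read the same. Clamped; not to be moved.
- palette: Round white paint palette, 170 mm across, 8 mm thick, lying on the bench on the other side of the drying box from the fan control; origin at the centre of its underside. Bystander.
- cup: White plastic cup, 68 mm across, 75 mm high, standing in front to the right of the drying box; origin at the centre of its underside. Bystander.
- paint: White paint bottle with black cap, 28 mm across, 65 mm high, standing in front to the left of the drying box; origin at the centre of its underside. Bystander.

How it is judged:
By the outcome, as a careful person would: the job done as asked, in the order asked, and still so for the second after the job is handed in, while the arm keeps its last pose, push and grip.
It also fails if it takes over 59 s, if anything falls off the work surface, if the arm or the gripper's body presses on something with over 40 N, if the wrist force passes 120 N, or if a joint passes its speed limit or range.

## Working session

There is one attempt and no reset: what is moved stays moved. The work goes in short steps, Python scripts to look and compute and a shell command to move; the robot and the scene stay as the last step left them, time stands still between calls to the robot, and variables do not carry over. Pictures are saved under pics/ and viewed, at most 10 in all, crops included, and the job is handed in when it is done.

```bash
mkdir -p pics; ls; python3 - <<'E'
from rig import arm, optics
import cv2
s=arm.get_state(); print({k:s[k] for k in('t','eef_pos','eef_rot','gripper_width','force')})
for n in('scene','side'):
    cv2.imwrite(f'pics/{n}0.png',optics.get_image(n)); print(n,optics.camera_model(n))
print(optics.camera_model('wrist'))
E
```

```text
pics
{'t': 0.0, 'eef_pos': array([0.22138411, 0.47557108, 0.23075278]), 'eef_rot': array([-3.14033625e+00, -1.72023601e-04,  2.70580045e+00]), 'gripper_width': 0.08513085442605278, 'force': array([ 0.80474213, -0.12470207, -0.18980704])}
scene {'fx': 471.6404812761904, 'fy': 471.6404812761904, 'cx': 318.5593107767777, 'cy': 203.1048492279562, 'position': array([ 1.46857004, -0.51969149,  0.8694854 ]), 'attitude': array([-2.19626922, -0.00939687,  1.04859898])}
side {'fx': 432.6404851790432, 'fy': 432.6404851790432, 'cx': 315.07933714299946, 'cy': 203.90645298514215, 'position': array([0.47902357, 0.66527595, 0.74518187]), 'attitude': array([-2.35253026, -0.01007048, -3.05818309])}
{'fx': 309.70691628693146, 'fy': 309.70691628693146, 'cx': 317.1670746892032, 'cy': 202.65568943745404, 'position': array([0.1474101 , 0.51115347, 0.37304919]), 'attitude': array([ 2.81600962e+00, -1.77926056e-04,  1.13344321e+00])}
```

View pics/scene0.png

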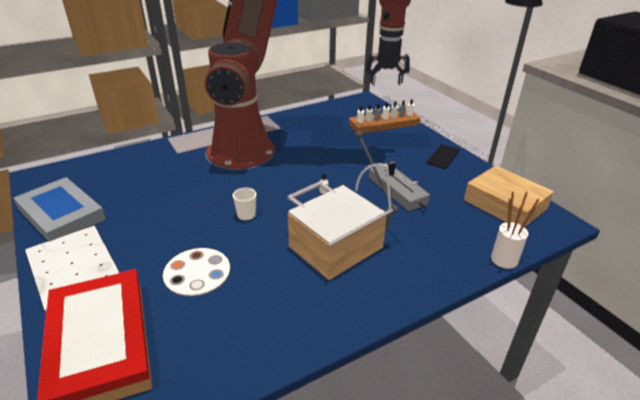

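View pics/side0.png

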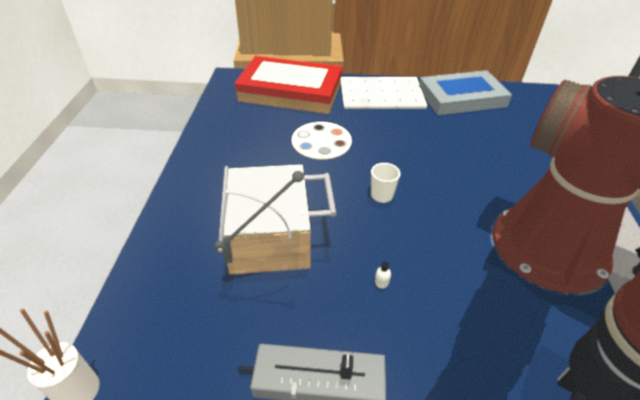

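```bash
cat > h.py <<'E'
import numpy as np, cv2
from scipy.spatial.transform import Rotation as R
from rig import arm, optics
def ray(m,u,v):
    x=(u-m['cx'])/m['fx'];y=(v-m['cy'])/m['fy']
    return m['position'],R.from_euler('xyz',m['attitude']).apply([x,y,1])
def rayw(m,u,v):
    x=(u-m['cx'])/m['fx'];y=(v-m['cy'])/m['fy'];r=np.hypot(x,y)
    return m['position'],R.from_euler('xyz',m['attitude']).apply([x/r*np.sin(r),y/r*np.sin(r),np.cos(r)])
def onz(pd,z):
    p,d=pd; return p+d*(z-p[2])/d[2]
def tri(a,b):
    (p,d),(q,e)=a,b
    t=np.linalg.lstsq(np.c_[d,-e],q-p,rcond=None)[0]
    A,B=p+d*t[0],q+e*t[1]; return (A+B)/2,np.linalg.norm(A-B)
E
python3 - <<'E'
import cv2,numpy as np
a=cv2.imread('pics/side0.png');b=cv2.imread('pics/scene0.png')
c=cv2.resize(a[330:400,230:400],None,fx=4.7,fy=4.2,interpolation=cv2.INTER_CUBIC)[:, :798]
x=cv2.resize(a[160:280,210:342],(399,300),interpolation=cv2.INTER_CUBIC)
y=cv2.resize(b[150:280,285:435],(399,300),interpolation=cv2.INTER_CUBIC)
cv2.imwrite('pics/z1.png',np.vstack([c[:,:798],np.hstack([x,y])]))
E
```

```text
(no output)
```

View pics/z1.png

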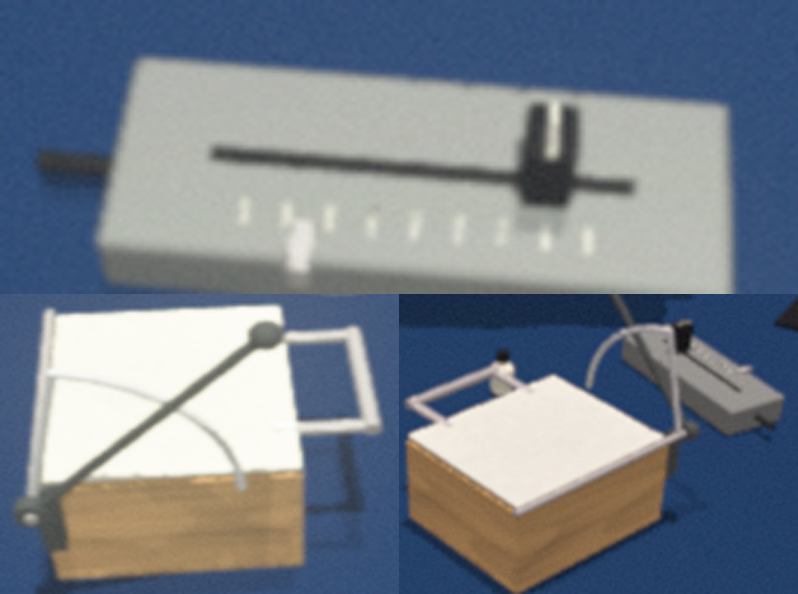

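```bash
python3 - <<'E'
from h import *
np.set_printoptions(precision=4,suppress=True)
S=optics.camera_model('side');C=optics.camera_model('scene')
c=lambda x,y:(230+x/4.7,330+y/4.2)
s=lambda x,y:(210+x/3.023,160+(y-294)/2.5)
k=lambda x,y:(285+(x-399)/2.66,150+(y-294)/2.308)
a=onz(ray(S,*c(633,187)),.04);b=onz(ray(S,*c(213,153)),.04)
print('slot',a,b,np.linalg.norm(b-a))
print('clip',onz(ray(S,*c(303,222)),.044), 'c2',onz(ray(S,*c(300,245)),.044))
print('housing edges',[onz(ray(S,*c(*p)),.04) for p in((137,60),(727,105))])
for p in((555,103),(552,165)): print('grip top',onz(ray(S,*c(*p)),.084))
print('grip base',onz(ray(S,*c(547,204)),.04))
e1=onz(ray(S,*s(352,332)),.12);e2=onz(ray(S,*s(373,428)),.12)
print('bar side',e1,e2,(e1+e2)/2)
f1=onz(ray(C,*k(411,404)),.12);f2=onz(ray(C,*k(500,368)),.12)
print('bar scene',f1,f2,(f1+f2)/2)
print('flap corners',[onz(ray(S,*s(*p)),.126) for p in((55,312),(45,475),(283,305),(302,470))])
print('ball tri',tri(ray(S,*s(266,335)),ray(C,361,134)),'pivot',onz(ray(S,*s(30,512)),.12))
E
```

```text
slot [0.4158 0.3492 0.04  ] [0.5653 0.3485 0.04  ] 0.14949129391591914
clip [0.5298 0.3748 0.044 ] c2 [0.5298 0.3836 0.044 ]
housing edges [array([0.5992, 0.3116, 0.04  ]), array([0.3817, 0.312 , 0.04  ])]
grip top [0.4464 0.3385 0.084 ]
grip top [0.4467 0.3629 0.084 ]
grip base [0.4458 0.3586 0.04  ]
bar side [ 0.5078 -0.0545  0.12  ] [0.4863 0.0612 0.12  ] [0.4971 0.0034 0.12  ]
bar scene [ 0.5113 -0.0531  0.12  ] [0.4887 0.0671 0.12  ] [0.5   0.007 0.12 ]
flap corners [array([ 0.726 , -0.0538,  0.126 ]), array([0.689 , 0.1357, 0.126 ]), array([ 0.5608, -0.0794,  0.126 ]), array([0.5286, 0.1158, 0.126 ])]
ball tri (array([0.5475, 0.1449, 0.2843]), np.float64(0.005511212182243872)) pivot [0.6918 0.1674 0.12  ]
```

Side view: grip (about 347,365), clip (294,385), bar, ball and hinge all found, and the sizes check (housing 0.218, yaw about 10.7°, pointer about 0.84 by both height and reach). Moving over the fan for a close look.

```bash
python3 -m pendant '[{"wz":1},{"wz":1},{"wz":1},{"wz":1},{"wz":1},{"wz":1},{"wz":1},{"wz":1},{"wz":1},{"wz":1},{"wz":0.84},{}]'
python3 -m pendant '[{"dy":0.6,"dx":-0.33,"dz":0.1},{"dy":0.6,"dx":-0.33,"dz":0.1},{"dy":0.6,"dx":-0.33,"dz":0.1},{"dy":0.6,"dx":-0.33,"dz":0.1},{"dy":0.6,"dx":-0.33,"dz":0.1},{"dy":0.6,"dx":-0.33,"dz":0.1},{"dy":0.6,"dx":-0.33,"dz":0.1},{"dy":0.6,"dx":-0.33,"dz":0.1},{"dy":0.6,"dx":-0.33,"dz":0.1},{"dy":0.6,"dx":-0.33,"dz":0.1},{"dy":0.6,"dx":-0.33,"dz":0.1},{"dy":0.6,"dx":-0.33,"dz":0.1},{"dy":0.6,"dx":-0.33,"dz":0.1},{"dy":0.6,"dx":-0.33,"dz":0.1},{"dy":0.6,"dx":-0.33,"dz":0.1},{},{},{}]'
python3 - <<'E'
from h import *
s=arm.get_state();print(s['eef_pos'],s['eef_rot'],s['t'])
m=optics.camera_model('wrist');im=optics.get_image('wrist')
import pickle;pickle.dump((m,im),open('w1.pkl','wb'));cv2.imwrite('pics/w1.png',im)
E
```

```text
[0.22140915 0.47561811 0.23081492] [-3.14048875e+00 -1.74132903e-04  2.70577825e+00] 0.1validation failed for argument at $[0]...
validation failed for argument at $[0]...
```

View pics/w1.png

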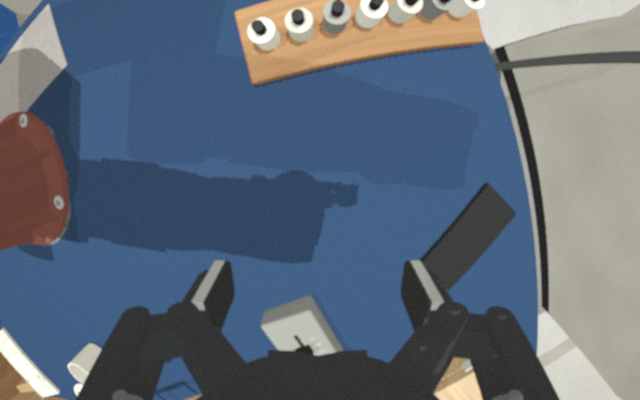

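The picture is still from the start pose (housing at about 300,330); the rows were refused, probably because every key is required.

```bash
python3 -m pendant '[{"fingers":1,"dx":0,"dy":0,"dz":0,"wx":0,"wy":0,"wz":1},{"fingers":1,"dx":0,"dy":0,"dz":0,"wx":0,"wy":0,"wz":1},{"fingers":1,"dx":0,"dy":0,"dz":0,"wx":0,"wy":0,"wz":1},{"fingers":1,"dx":0,"dy":0,"dz":0,"wx":0,"wy":0,"wz":1},{"fingers":1,"dx":0,"dy":0,"dz":0,"wx":0,"wy":0,"wz":1},{"fingers":1,"dx":0,"dy":0,"dz":0,"wx":0,"wy":0,"wz":1},{"fingers":1,"dx":0,"dy":0,"dz":0,"wx":0,"wy":0,"wz":1},{"fingers":1,"dx":0,"dy":0,"dz":0,"wx":0,"wy":0,"wz":1},{"fingers":1,"dx":0,"dy":0,"dz":0,"wx":0,"wy":0,"wz":1},{"fingers":1,"dx":0,"dy":0,"dz":0,"wx":0,"wy":0,"wz":1},{"fingers":1,"dx":0,"dy":0,"dz":0,"wx":0,"wy":0,"wz":0.84},{"fingers":1,"dx":0,"dy":0,"dz":0,"wx":0,"wy":0,"wz":0}]'
```

```text
t: 1.15
eef_pos: [0.2215, 0.4758, 0.2311]
eef_rot: [-3.141, 0.0, 1.567]
force: [0.8, -0.3, 0.3]
gripper_width: 0.0853
grip_force: 0.0
```

```bash
python3 -m pendant '[{"fingers":1,"dx":-0.4,"dy":0.7,"dz":0.15,"wx":0,"wy":0,"wz":0},{"fingers":1,"dx":-0.4,"dy":0.7,"dz":0.15,"wx":0,"wy":0,"wz":0},{"fingers":1,"dx":-0.4,"dy":0.7,"dz":0.15,"wx":0,"wy":0,"wz":0},{"fingers":1,"dx":-0.4,"dy":0.7,"dz":0.15,"wx":0,"wy":0,"wz":0},{"fingers":1,"dx":-0.4,"dy":0.7,"dz":0.15,"wx":0,"wy":0,"wz":0},{"fingers":1,"dx":-0.4,"dy":0.7,"dz":0.15,"wx":0,"wy":0,"wz":0},{"fingers":1,"dx":-0.4,"dy":0.7,"dz":0.15,"wx":0,"wy":0,"wz":0},{"fingers":1,"dx":-0.4,"dy":0.7,"dz":0.15,"wx":0,"wy":0,"wz":0},{"fingers":1,"dx":-0.4,"dy":0.7,"dz":0.15,"wx":0,"wy":0,"wz":0},{"fingers":1,"dx":-0.4,"dy":0.7,"dz":0.15,"wx":0,"wy":0,"wz":0},{"fingers":1,"dx":-0.4,"dy":0.7,"dz":0.15,"wx":0,"wy":0,"wz":0},{"fingers":1,"dx":-0.4,"dy":0.7,"dz":0.15,"wx":0,"wy":0,"wz":0},{"fingers":1,"dx":-0.4,"dy":0.7,"dz":0.15,"wx":0,"wy":0,"wz":0},{"fingers":1,"dx":0,"dy":0,"dz":0,"wx":0,"wy":0,"wz":0},{"fingers":1,"dx":0,"dy":0,"dz":0,"wx":0,"wy":0,"wz":0}]'
python3 - <<'E'
from h import *
m=optics.camera_model('wrist');im=optics.get_image('wrist')
import pickle;pickle.dump((m,im),open('w2.pkl','wb'));cv2.imwrite('pics/w2.png',im)
E
```

```text
t: 2.4
eef_pos: [0.4494, 0.3452, 0.182]
eef_rot: [-3.141, 0.0, 1.571]
force: [0.1, -0.1, 0.2]
gripper_width: 0.0856
grip_force: 0.0
```

View pics/w2.png

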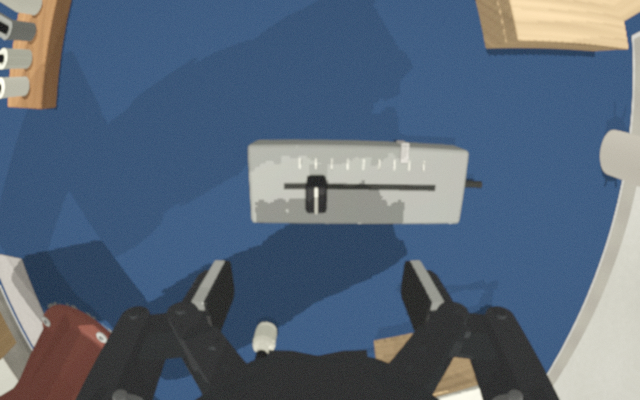

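Close view: grip base at about (316,190) with its top toward (316,205), clip at (404,152), slot from (285,186) to (435,188).

```bash
python3 - <<'E'
from h import *
import pickle
np.set_printoptions(precision=4,suppress=True)
m,im=pickle.load(open('w2.pkl','rb'))
sub=im[135:230,240:490].astype(int)
g=sub.sum(2)
bright=cv2.inRange(im,(195,195,195),(255,255,255)); dark=cv2.inRange(im,(0,0,0),(75,60,60))
for nm,M,box in(('clip',bright,(395,135,415,165)),('line',bright,(308,180,326,218)),('dark',dark,(300,172,330,216))):
    x0,y0,x1,y1=box;ys,xs=np.nonzero(M[y0:y1,x0:x1]);xs+=x0;ys+=y0
    print(nm,len(xs),xs.mean() if len(xs) else 0,ys.mean() if len(xs) else 0,xs.min(),xs.max(),ys.min(),ys.max())
for t,u,v,z in(('slotL',285,186,.04),('slotR',435,188,.04),('clip',404,152,.046),('clip in',405,161,.044),('griptop mid',316,201,.084),('gripbase',316,178,.084),('hL',250,222,.04),('hR',461,222,.04)):
    print(t,onz(rayw(m,u,v),z))
E
```

```text
clip 144 404.8611111111111 155.10416666666666 395 410 144 164
line 25 315.88 192.68 315 317 188 197
dark 364 317.0879120879121 191.2664835164835 306 329 176 211
slotL [0.4192 0.3494 0.04  ]
slotR [0.5679 0.348  0.04  ]
clip [0.5307 0.3842 0.046 ]
clip in [0.5328 0.3753 0.044 ]
griptop mid [0.449  0.3488 0.084 ]
gripbase [0.4491 0.3682 0.084 ]
hL [0.3822 0.312  0.04  ]
hR [0.6038 0.3106 0.04  ]
```

```bash
python3 -m pendant '[{"fingers":1,"dx":0.18,"dy":0,"dz":0.5,"wx":0,"wy":0,"wz":0},{"fingers":1,"dx":0,"dy":0,"dz":0.6,"wx":0,"wy":0,"wz":0},{"fingers":1,"dx":0,"dy":0,"dz":0.7,"wx":0,"wy":0,"wz":0},{"fingers":1,"dx":0,"dy":0,"dz":0.7,"wx":0,"wy":0,"wz":0},{"fingers":1,"dx":0,"dy":0,"dz":0.7,"wx":0,"wy":0,"wz":0},{"fingers":1,"dx":0,"dy":0,"dz":0.7,"wx":0,"wy":0,"wz":0},{"fingers":1,"dx":0,"dy":0,"dz":0.7,"wx":0,"wy":0,"wz":0},{"fingers":1,"dx":0,"dy":0,"dz":0.5,"wx":0,"wy":0,"wz":0},{"fingers":1,"dx":0,"dy":0,"dz":0,"wx":0,"wy":0,"wz":0}]'
python3 -m pendant '[{"fingers":0.3,"dx":0,"dy":0,"dz":0,"wx":0,"wy":0,"wz":0},{"fingers":0,"dx":0,"dy":0,"dz":0,"wx":0,"wy":0,"wz":0},{"fingers":-0.3,"dx":0,"dy":0,"dz":0,"wx":0,"wy":0,"wz":0},{"fingers":-0.7,"dx":0,"dy":0,"dz":0,"wx":0,"wy":0,"wz":0},{"fingers":-0.7,"dx":0,"dy":0,"dz":0,"wx":0,"wy":0,"wz":0},{"fingers":-0.7,"dx":0,"dy":0,"dz":0,"wx":0,"wy":0,"wz":0},{"fingers":-0.7,"dx":0,"dy":0,"dz":0,"wx":0,"wy":0,"wz":0},{"fingers":-0.7,"dx":0,"dy":0,"dz":0,"wx":0,"wy":0,"wz":0}]' 20
```

```text
t: 3.2
eef_pos: [0.4467, 0.3501, 0.0529]
eef_rot: [-3.138, 0.002, 1.573]
force: [0.2, -0.3, -0.1]
gripper_width: 0.0858
grip_force: 0.0
t: 3.87
eef_pos: [0.4494, 0.3506, 0.0557]
eef_rot: [3.141, -0.001, 1.571]
force: [-0.3, -0.5, 5.2]
gripper_width: 0.0178
grip_force: 24.9
```

```bash
python3 -m pendant '[{"fingers":-0.7,"dx":0,"dy":0.3,"dz":0,"wx":0,"wy":0,"wz":0},{"fingers":-0.7,"dx":0,"dy":0.4,"dz":0,"wx":0,"wy":0,"wz":0},{"fingers":-0.7,"dx":0,"dy":0.5,"dz":0,"wx":0,"wy":0,"wz":0},{"fingers":-0.7,"dx":0,"dy":0.5,"dz":0,"wx":0,"wy":0,"wz":0},{"fingers":-0.7,"dx":0,"dy":0.5,"dz":0,"wx":0,"wy":0,"wz":0},{"fingers":-0.7,"dx":0,"dy":0.5,"dz":0,"wx":0,"wy":0,"wz":0},{"fingers":-0.7,"dx":0,"dy":0.4,"dz":0,"wx":0,"wy":0,"wz":0},{"fingers":-0.7,"dx":0,"dy":0.2,"dz":0,"wx":0,"wy":0,"wz":0},{"fingers":-0.7,"dx":0,"dy":0,"dz":0,"wx":0,"wy":0,"wz":0},{"fingers":-0.7,"dx":0,"dy":0,"dz":0,"wx":0,"wy":0,"wz":0},{"fingers":-0.7,"dx":0,"dy":0,"dz":0,"wx":0,"wy":0,"wz":0}]'
python3 - <<'E'
from h import *
m=optics.camera_model('wrist');im=optics.get_image('wrist');s=optics.get_image('side')
import pickle;pickle.dump((m,im,s),open('w3.pkl','wb'))
cv2.imwrite('pics/w3.png',np.vstack([cv2.resize(im[120:270,220:420],(800,300)),cv2.resize(s[325:400,200:400],(800,300))]))
E
```

```text
t: 4.78
eef_pos: [0.5327, 0.3499, 0.0557]
eef_rot: [3.14, 0.001, 1.57]
force: [2.4, -2.3, 5.3]
gripper_width: 0.0175
grip_force: 24.7
```

View pics/w3.png

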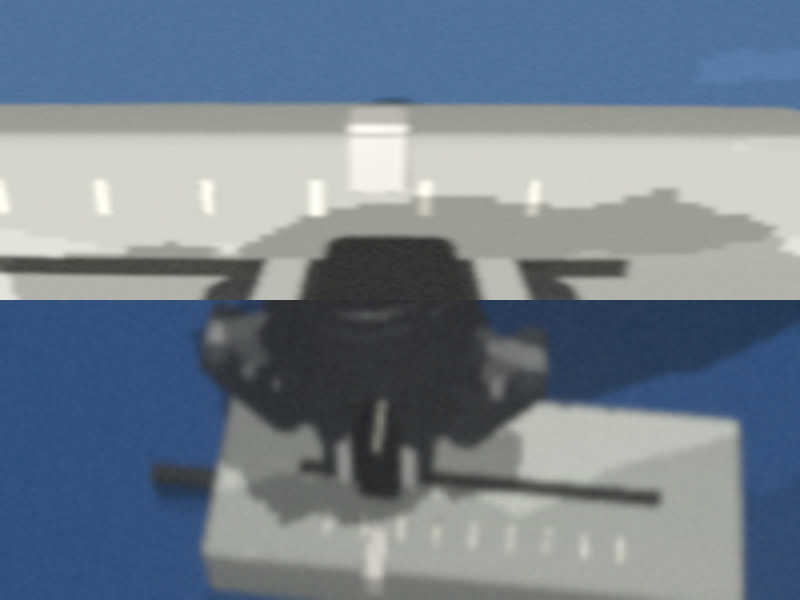

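```bash
python3 - <<'E'
from h import *
import pickle
m,im,s=pickle.load(open('w3.pkl','rb'))
g=cv2.cvtColor(im,cv2.COLOR_BGR2GRAY).astype(int)
for r in(190,200,208,212): print(r,g[r,300:328])
for r in(242,250,260): print(r,g[r,285:350])
for u,v,z in((314.6,214,.046),(314.4,197,.046),(317.5,242,.084),(317.5,260,.084)): print(onz(rayw(m,u,v),z))
print(m['position'],arm.get_state()['eef_pos'])
E
```

```text
190 [205 205 204 204 205 206 212 227 241 246 245 245 245 245 246 244 243 244
 245 245 237 220 205 204 204 206 205 205]
200 [211 212 212 210 213 213 216 228 241 245 244 244 244 244 243 241 242 244
 244 244 237 218 205 208 212 211 214 212]
208 [212 212 211 213 211 211 217 226 240 242 241 242 243 243 242 242 241 242
 242 242 235 214 201 209 212 211 212 212]
212 [240 218 211 212 212 212 215 226 237 244 242 240 241 242 241 242 240 242
 244 242 233 211 199 210 225 245 254 248]
242 [158 157 157 158 156 155 157 160 157 157 154 158 159 157 156 147 130  92
  61  51  54  52  52  55  53  51  46  55  54  54  56  58  57  52  55  50
  56  53  49  54  47  53  54  55  54  54  61  86 120 143 154 156 159 155
 156 155 155 156 157 155 156 156 157 159 156]
250 [102 135 166 182 184 185 183 184 187 182 179 163 127  90  84  69  57  53
  54  49  54  52  51  54  55  56  52  58  50  49  54  52  53  55  46  50
  52  47  53  51  51  53  54  50  51  53  50  51  57  69  84  84 113 148
 174 184 184 184 186 185 184 184 177 152 125]
260 [170 186 189 188 188 186 186 189 184 176 149 102  65  60  59  53  54  55
  57  51  55  55  51  56  54  52  52  53  53  57  54  50  53  56  56  52
  54  57  54  50  55  53  48  56  54  53  50  52  57  51  53  56  67  88
 133 163 182 189 187 188 187 189 189 189 178]
[0.53215228 0.37559688 0.046     ]
[0.53209885 0.38494755 0.046     ]
[0.5335809 0.3777663 0.084    ]
[0.53356281 0.36933271 0.084     ]
[0.53341204 0.43316521 0.19789727] [0.53257327 0.34993716 0.05570148]
```

```bash
python3 -m pendant '[{"fingers":-0.7,"dx":0,"dy":-0.06,"dz":0,"wx":0,"wy":0,"wz":0},{"fingers":-0.7,"dx":0,"dy":0,"dz":0,"wx":0,"wy":0,"wz":0},{"fingers":-0.7,"dx":0,"dy":0,"dz":0,"wx":0,"wy":0,"wz":0},{"fingers":-0.7,"dx":0,"dy":0,"dz":0,"wx":0,"wy":0,"wz":0}]'
python3 - <<'E'
from h import *
m=optics.camera_model('wrist');im=optics.get_image('wrist')
g=cv2.cvtColor(im,cv2.COLOR_BGR2GRAY).astype(float)
def ed(r,a,b,th,lo):
    x=np.nonzero((g[r,a:b]<th) if lo else (g[r,a:b]>th))[0]+a; return x.min(),x.max(),(x.min()+x.max())/2
for r in(190,200,206): print(r,ed(r,300,335,229,False))
for r in(242,244): print(r,ed(r,290,350,105,True))
E
```

```text
t: 5.22
eef_pos: [0.5308, 0.35, 0.0557]
eef_rot: [3.14, 0.001, 1.57]
force: [1.1, -3.5, 6.5]
gripper_width: 0.0175
grip_force: 24.8
190 (np.int64(311), np.int64(324), np.float64(317.5))
200 (np.int64(311), np.int64(324), np.float64(317.5))
206 (np.int64(312), np.int64(323), np.float64(317.5))
242 (np.int64(302), np.int64(332), np.float64(317.0))
244 (np.int64(302), np.int64(333), np.float64(317.5))
```

```bash
python3 -m pendant '[{"fingers":-0.3,"dx":0,"dy":0,"dz":0,"wx":0,"wy":0,"wz":0},{"fingers":0,"dx":0,"dy":0,"dz":0,"wx":0,"wy":0,"wz":0},{"fingers":0.1,"dx":0,"dy":0,"dz":0,"wx":0,"wy":0,"wz":0},{"fingers":0.1,"dx":0,"dy":0,"dz":-0.4,"wx":0,"wy":0,"wz":0},{"fingers":0.1,"dx":0,"dy":0,"dz":-0.7,"wx":0,"wy":0,"wz":0},{"fingers":0.1,"dx":0,"dy":0,"dz":-0.8,"wx":0,"wy":0,"wz":0},{"fingers":0.1,"dx":0,"dy":0,"dz":-0.8,"wx":0,"wy":0,"wz":0},{"fingers":0.1,"dx":0,"dy":-0.4,"dz":-0.8,"wx":0,"wy":0,"wz":0},{"fingers":0.1,"dx":0,"dy":-0.7,"dz":-0.8,"wx":0,"wy":0,"wz":0},{"fingers":0.1,"dx":0,"dy":-0.8,"dz":-0.8,"wx":0,"wy":0,"wz":0},{"fingers":0.1,"dx":0,"dy":-0.8,"dz":-0.7,"wx":0,"wy":0,"wz":0},{"fingers":0.1,"dx":-0.4,"dy":-0.8,"dz":0,"wx":0,"wy":0,"wz":0},{"fingers":0.1,"dx":-0.6,"dy":-0.8,"dz":0,"wx":0,"wy":0,"wz":0},{"fingers":0.1,"dx":-0.8,"dy":-0.8,"dz":0,"wx":0,"wy":0,"wz":0},{"fingers":0.1,"dx":-0.8,"dy":0,"dz":0,"wx":0,"wy":0,"wz":0},{"fingers":0.1,"dx":0,"dy":0,"dz":0,"wx":0,"wy":0,"wz":0}]'
python3 - <<'E'
from h import *
s=optics.get_image('side');cv2.imwrite('pics/s4.png',s)
E
```

```text
t: 6.6
eef_pos: [0.4012, 0.2832, 0.201]
eef_rot: [-3.142, 0.001, 1.57]
force: [0.9, 0.4, 0.4]
gripper_width: 0.0467
grip_force: 0.0
```

View pics/s4.png

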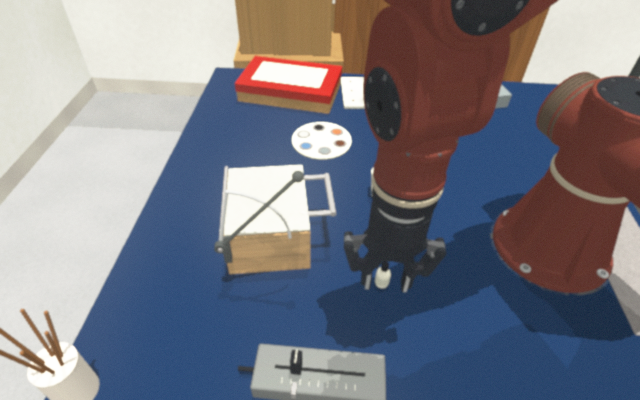

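The grip stays level with the clip (columns 295 and 294) and everything else is undisturbed. Now on to the flap bar.

```bash
python3 -m pendant '[{"fingers":0.1,"dx":-0.6,"dy":0,"dz":0,"wx":0,"wy":0,"wz":0},{"fingers":0.1,"dx":-0.8,"dy":0,"dz":0,"wx":0,"wy":0,"wz":0},{"fingers":0.1,"dx":-0.8,"dy":0,"dz":0,"wx":0,"wy":0,"wz":0},{"fingers":0.1,"dx":-0.8,"dy":0,"dz":0,"wx":0,"wy":0,"wz":0},{"fingers":0.1,"dx":-0.8,"dy":0,"dz":0,"wx":0,"wy":0,"wz":0},{"fingers":0.1,"dx":-0.8,"dy":0,"dz":0,"wx":0,"wy":0,"wz":0},{"fingers":0.1,"dx":-0.8,"dy":0,"dz":0,"wx":0,"wy":0,"wz":0},{"fingers":0.1,"dx":-0.8,"dy":0,"dz":0,"wx":0,"wy":0,"wz":0},{"fingers":0.1,"dx":-0.8,"dy":0,"dz":0,"wx":0,"wy":0,"wz":0},{"fingers":0.1,"dx":-0.8,"dy":0,"dz":0,"wx":0,"wy":0,"wz":0},{"fingers":0.1,"dx":-0.8,"dy":0,"dz":0,"wx":0,"wy":0,"wz":0},{"fingers":0.1,"dx":-0.8,"dy":0,"dz":0,"wx":0,"wy":0,"wz":0},{"fingers":0.1,"dx":-0.8,"dy":0,"dz":0,"wx":0,"wy":0,"wz":0},{"fingers":0.1,"dx":-0.8,"dy":0,"dz":0,"wx":0,"wy":0,"wz":0},{"fingers":0.1,"dx":-0.1,"dy":0,"dz":0,"wx":0,"wy":0,"wz":0},{"fingers":0.1,"dx":0,"dy":0,"dz":0,"wx":0,"wy":0,"wz":-0.9},{"fingers":0.1,"dx":0,"dy":0,"dz":0,"wx":0,"wy":0,"wz":-0.9},{"fingers":0.1,"dx":0,"dy":0,"dz":0,"wx":0,"wy":0,"wz":0},{"fingers":0.1,"dx":0,"dy":0,"dz":0,"wx":0,"wy":0,"wz":0}]'
python3 - <<'E'
from h import *
m=optics.camera_model('wrist');im=optics.get_image('wrist')
import pickle;pickle.dump((m,im),open('w5.pkl','wb'));cv2.imwrite('pics/w5.png',im)
E
```

```text
t: 8.23
eef_pos: [0.403, 0.0084, 0.2003]
eef_rot: [3.141, -0.0, 1.757]
force: [-0.5, -0.7, 0.1]
gripper_width: 0.0472
grip_force: 0.0
```

View pics/w5.png

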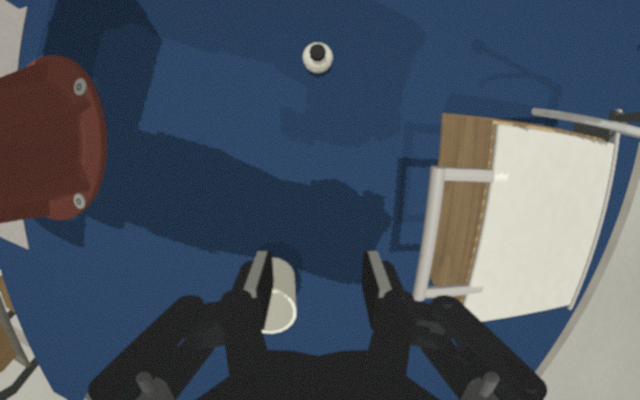

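Bar ends at about (436,169) and (420,297); the cup stands below at (280,295).

```bash
python3 - <<'E'
from h import *
import pickle
m,im=pickle.load(open('w5.pkl','rb'))
a=onz(rayw(m,437,170),.12);b=onz(rayw(m,419,297),.12);c=(a+b)/2
print(a,b,c,np.linalg.norm(a-b),np.arctan2(b[0]-a[0],a[1]-b[1]))
print('cup rim',onz(rayw(m,280,310),.075))
s=arm.get_state();p=s['eef_pos']
T=R.from_euler('xyz',s['eef_rot'])
t=np.array([c[0],c[1],.12]); t[2]-=.019
print('tool shift /25mm',T.inv().apply(t-p)/.025)
E
```

```text
[0.48851131 0.05955618 0.12      ] [ 0.51055405 -0.05600299  0.12      ] [0.49953268 0.00177659 0.12      ] 0.11764269718228595 0.188484269211592
cup rim [ 0.38798178 -0.12700121  0.075     ]
tool shift /25mm [-0.97287645  3.7479412   3.97094363]
```

```bash
python3 -m pendant '[{"fingers":0.1,"dx":-0.1,"dy":0.4,"dz":0,"wx":0,"wy":0,"wz":0},{"fingers":0.1,"dx":-0.2,"dy":0.7,"dz":0,"wx":0,"wy":0,"wz":0},{"fingers":0.1,"dx":-0.2,"dy":0.8,"dz":0,"wx":0,"wy":0,"wz":0},{"fingers":0.1,"dx":-0.2,"dy":0.8,"dz":0,"wx":0,"wy":0,"wz":0},{"fingers":0.1,"dx":-0.2,"dy":0.7,"dz":0,"wx":0,"wy":0,"wz":0},{"fingers":0.1,"dx":-0.07,"dy":0.35,"dz":0,"wx":0,"wy":0,"wz":0},{"fingers":0.1,"dx":0,"dy":0,"dz":0,"wx":0,"wy":0,"wz":0},{"fingers":0.1,"dx":0,"dy":0,"dz":0.5,"wx":0,"wy":0,"wz":0},{"fingers":0.1,"dx":0,"dy":0,"dz":0.6,"wx":0,"wy":0,"wz":0},{"fingers":0.1,"dx":0,"dy":0,"dz":0.6,"wx":0,"wy":0,"wz":0},{"fingers":0.1,"dx":0,"dy":0,"dz":0.6,"wx":0,"wy":0,"wz":0},{"fingers":0.1,"dx":0,"dy":0,"dz":0.6,"wx":0,"wy":0,"wz":0},{"fingers":0.1,"dx":0,"dy":0,"dz":0.6,"wx":0,"wy":0,"wz":0},{"fingers":0.1,"dx":0,"dy":0,"dz":0.4,"wx":0,"wy":0,"wz":0},{"fingers":0.1,"dx":0,"dy":0,"dz":0.07,"wx":0,"wy":0,"wz":0},{"fingers":0.1,"dx":0,"dy":0,"dz":0,"wx":0,"wy":0,"wz":0}]'
python3 -m pendant '[{"fingers":-0.3,"dx":0,"dy":0,"dz":0,"wx":0,"wy":0,"wz":0},{"fingers":-0.6,"dx":0,"dy":0,"dz":0,"wx":0,"wy":0,"wz":0},{"fingers":-0.9,"dx":0,"dy":0,"dz":0,"wx":0,"wy":0,"wz":0},{"fingers":-0.9,"dx":0,"dy":0,"dz":0,"wx":0,"wy":0,"wz":0},{"fingers":-0.9,"dx":0,"dy":0,"dz":0,"wx":0,"wy":0,"wz":0},{"fingers":-0.9,"dx":0,"dy":0,"dz":0,"wx":0,"wy":0,"wz":0}]' 30
```

```text
t: 9.62
eef_pos: [0.4984, 0.0018, 0.1006]
eef_rot: [-3.14, -0.0, 1.759]
force: [0.7, 0.3, 0.6]
gripper_width: 0.0469
grip_force: 0.0
t: 10.12
eef_pos: [0.4988, 0.0014, 0.1016]
eef_rot: [-3.141, 0.001, 1.759]
force: [-4.1, -1.8, 6.7]
gripper_width: 0.0105
grip_force: 29.3
```

```bash
python3 -m pendant '[{"fingers":-0.9,"dx":0,"dy":0.01,"dz":-0.44,"wx":0,"wy":0,"wz":0},{"fingers":-0.9,"dx":0,"dy":0.03,"dz":-0.44,"wx":0,"wy":0,"wz":0},{"fingers":-0.9,"dx":0,"dy":0.06,"dz":-0.44,"wx":0,"wy":0,"wz":0},{"fingers":-0.9,"dx":0,"dy":0.08,"dz":-0.43,"wx":0,"wy":0,"wz":0},{"fingers":-0.9,"dx":0,"dy":0.1,"dz":-0.43,"wx":0,"wy":0,"wz":0},{"fingers":-0.9,"dx":0,"dy":0.12,"dz":-0.42,"wx":0,"wy":0,"wz":0},{"fingers":-0.9,"dx":0,"dy":0.14,"dz":-0.42,"wx":0,"wy":0,"wz":0},{"fingers":-0.9,"dx":0,"dy":0,"dz":0,"wx":0,"wy":0,"wz":0},{"fingers":-0.9,"dx":0,"dy":0,"dz":0,"wx":0,"wy":0,"wz":0}]'
```

```text
t: 10.87
eef_pos: [0.5111, 0.0037, 0.1768]
eef_rot: [-3.139, 0.001, 1.759]
force: [-5.5, -3.8, 0.4]
gripper_width: 0.0108
grip_force: 29.6
```

```bash
python3 -m pendant '[{"fingers":-0.9,"dx":0,"dy":0.16,"dz":-0.41,"wx":0,"wy":0,"wz":0},{"fingers":-0.9,"dx":0,"dy":0.18,"dz":-0.4,"wx":0,"wy":0,"wz":0},{"fingers":-0.9,"dx":0,"dy":0.2,"dz":-0.39,"wx":0,"wy":0,"wz":0},{"fingers":-0.9,"dx":0,"dy":0.22,"dz":-0.38,"wx":0,"wy":0,"wz":0},{"fingers":-0.9,"dx":0,"dy":0.24,"dz":-0.37,"wx":0,"wy":0,"wz":0},{"fingers":-0.9,"dx":0,"dy":0.26,"dz":-0.36,"wx":0,"wy":0,"wz":0},{"fingers":-0.9,"dx":0,"dy":0.27,"dz":-0.34,"wx":0,"wy":0,"wz":0},{"fingers":-0.9,"dx":0,"dy":0.29,"dz":-0.33,"wx":0,"wy":0,"wz":0},{"fingers":-0.9,"dx":0,"dy":0,"dz":0,"wx":0,"wy":0,"wz":0},{"fingers":-0.9,"dx":0,"dy":0,"dz":0,"wx":0,"wy":0,"wz":0},{"fingers":-0.9,"dx":0,"dy":0,"dz":0,"wx":0,"wy":0,"wz":0}]'
python3 - <<'E'
from h import *
import pickle
m=optics.camera_model('wrist');im=optics.get_image('wrist');s=optics.get_image('side');c=optics.get_image('scene')
pickle.dump((m,im,s,c),open('w6.pkl','wb'))
cv2.imwrite('pics/w6.png',np.vstack([im[100:400,60:],])) 
A=cv2.resize(s[130:270,200:400],(400,280),interpolation=cv2.INTER_CUBIC);B=cv2.resize(c[100:240,260:460],(400,280),interpolation=cv2.INTER_CUBIC)
W=cv2.resize(im[:,140:],(400,320))
cv2.imwrite('pics/m6.png',np.vstack([np.hstack([A,B]),np.hstack([W,W*0])]))
E
```

```text
t: 11.78
eef_pos: [0.5535, 0.0114, 0.2517]
eef_rot: [-3.135, 0.002, 1.758]
force: [-19.3, -6.9, 14.6]
gripper_width: 0.0106
grip_force: 30.5
```

View pics/m6.png

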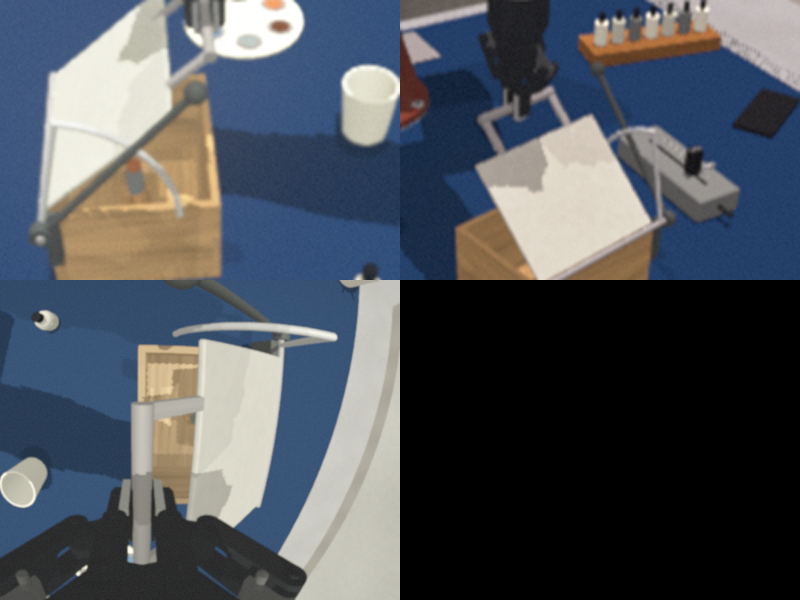

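```bash
cat > ball.py <<'E'
from h import *
import pickle
m,im,s,c=pickle.load(open('w6.pkl','rb'))
S=optics.camera_model('side');C=optics.camera_model('scene')
def blob(I,x,y,n):
    p=I[y-n:y+n,x-n:x+n]; hsv=cv2.cvtColor(p,cv2.COLOR_BGR2HSV)
    M=((hsv[...,2]<105)&(hsv[...,1]<100)).astype(np.uint8)
    M=cv2.morphologyEx(M,cv2.MORPH_OPEN,np.ones((5,5),np.uint8))
    k,l,st,ce=cv2.connectedComponentsWithStats(M); print(st[1:].tolist())
    i=1+np.argmin([np.hypot(*(q-n)) for q in ce[1:]]); return ce[i]+[x-n,y-n]
a=blob(s,298,176,9);b=blob(c,359,135,9);print(a,b)
P,e=tri(ray(S,*a),ray(C,*b));print('ball',P,e)
h=np.array([np.cos(.187),np.sin(.187)])
hin=np.array([.4995,.0018])+.22*h
d=(hin-P[:2])@h
print('angle z',np.arcsin((P[2]-.12)/.22),'horiz',np.arccos(d/.22),'atan',np.arctan2(P[2]-.12,d),'y off',(P[:2]-hin)@[-h[1],h[0]])
E
python3 ball.py
python3 - <<'E'
import cv2,numpy as np,pickle
m,im,s,c=pickle.load(open('w6.pkl','rb'))
A=cv2.resize(s[130:190,265:315],(400,480),interpolation=cv2.INTER_CUBIC);B=cv2.resize(c[120:180,290:370],(400,300),interpolation=cv2.INTER_CUBIC)
cv2.imwrite('pics/m7.png',np.hstack([A,np.vstack([B,np.zeros((180,400,3),np.uint8)])]))
E
```

```text
[]Traceback (most recent call last):
  File "ball.py", line 11, in <module>
    a=blob(s,298,176,9);b=blob(c,359,135,9);print(a,b)
  File "ball.py", line 10, in blob
    i=1+np.argmin([np.hypot(*(q-n)) for q in ce[1:]]); return ce[i]+[x-n,y-n]
        ~~~~~~~~~^^^^^^^^^^^^^^^^^^^^^^^^^^^^^^^^^^^^
    return _wrapfunc(a, 'argmin', axis=axis, out=out, **kwds)
    return _wrapit(obj, method, *args, **kwds)
    result = getattr(arr, method)(*args, **kwds)
ValueError: attempt to get argmin of an empty sequence
```

View pics/m7.png

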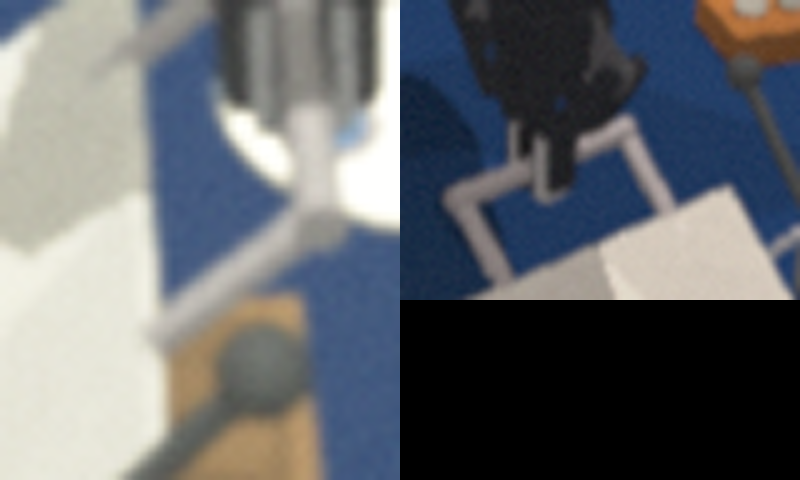

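```bash
cat > ball.py <<'E'
from h import *
import sys,json
S=optics.camera_model('side');C=optics.camera_model('scene')
h=np.array([np.cos(.187),np.sin(.187)]);n=np.array([-h[1],h[0]])
hin=np.array([.4995,.0018])+.22*h
def rep(t,a,b):
    P,e=tri(ray(S,*a),ray(C,*b)); d=(hin-P[:2])@h
    print(t,P.round(4),'gap',round(e,4),'r',np.hypot(d,P[2]-.12).round(4),'ang',np.arctan2(P[2]-.12,d).round(4),'asin',np.arcsin((P[2]-.12)/.22).round(4),'y',((P[:2]-hin)@n).round(4))
E
python3 - <<'E'
from ball import *
rep('ball',(297.3,175.8),(358.2,133.6))
rep('barL',(304.8,158.1),(335.2,145.2))
p=arm.get_state()['eef_pos'];print('TCP-based bar z',p[2]+.0184,'ang',np.arcsin((p[2]+.0184-.12)/.22))
P=onz(ray(S,304.8,158.1),p[2]+.0184);print(P)
E
```

```text
ball [0.5467 0.1397 0.2841] gap 0.0013 r 0.221 ang 0.8371 asin 0.8419 y 0.1267
barL [0.542  0.0708 0.2655] gap 0.0002 r 0.2203 ang 0.7214 asin 0.7226 y 0.0599
TCP-based bar z 0.270017126671834 ang 0.750351669225801
[0.54144071 0.07650279 0.27001713]
```

Ball: radius 0.221 and offset 0.127 both check, angle 0.84. The bar reads 0.722 from vision and from the TCP's horizontal distance; it has slid about 4 mm in the pads. Raising further to match.

```bash
python3 -m pendant '[{"fingers":-0.9,"dx":0,"dy":0.1,"dz":-0.15,"wx":0,"wy":0,"wz":0},{"fingers":-0.9,"dx":0,"dy":0.15,"dz":-0.2,"wx":0,"wy":0,"wz":0},{"fingers":-0.9,"dx":0,"dy":0.16,"dz":-0.2,"wx":0,"wy":0,"wz":0},{"fingers":-0.9,"dx":0,"dy":0.15,"dz":-0.17,"wx":0,"wy":0,"wz":0},{"fingers":-0.9,"dx":0,"dy":0,"dz":0,"wx":0,"wy":0,"wz":0},{"fingers":-0.9,"dx":0,"dy":0,"dz":0,"wx":0,"wy":0,"wz":0},{"fingers":-0.9,"dx":0,"dy":0,"dz":0,"wx":0,"wy":0,"wz":0},{"fingers":-0.9,"dx":0,"dy":0,"dz":0,"wx":0,"wy":0,"wz":0}]' 40
python3 - <<'E'
from ball import *
p=arm.get_state()['eef_pos'];d=(hin-p[:2])@h;print('acos ang',np.arccos(d/.22))
s=optics.get_image('side');c=optics.get_image('scene')
import pickle;pickle.dump((s,c),open('w8.pkl','wb'))
A=cv2.resize(s[130:190,255:305],(400,480),interpolation=cv2.INTER_CUBIC);B=cv2.resize(c[110:170,290:370],(400,300),interpolation=cv2.INTER_CUBIC)
cv2.imwrite('pics/m8.png',np.hstack([A,np.vstack([B,np.zeros((180,400,3),np.uint8)])]))
E
```

```text
t: 12.6
eef_pos: [0.5698, 0.0143, 0.2693]
eef_rot: [-3.14, 0.002, 1.758]
force: [-4.9, -4.3, 4.8]
gripper_width: 0.0101
grip_force: 39.6
acos ang 0.8293886197767267
```

View pics/m8.png

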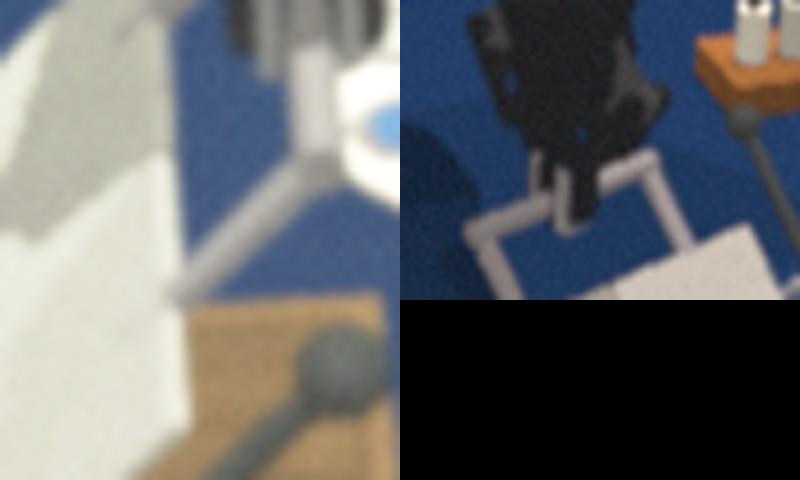

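The scene view shows the bar ends at (305.2,155.6) and (340,141.6), whose line extends to row 134.3 at the ball's column, and the ball at (358.2,134.0): nearly collinear. I have now used up my picture views (one too many, in fact), so from here I use numbers only.

```bash
cat > fin.py <<'E'
from ball import *
def line(c,u0,u1,slope,u_ref,v_ref):
    # bar axis in the scene: centre of the bright strip in columns u0..u1
    g=cv2.cvtColor(c,cv2.COLOR_BGR2HSV); pts=[]
    for u in range(u0,u1):
        v=int(round(v_ref+slope*(u-u_ref))); w=c[v-6:v+7,u].astype(float)
        q=np.clip(w[:,2]-75,0,None)  # red channel: blue bench is low
        pts.append((u,v-6+(q*np.arange(13)).sum()/q.sum()))
    return np.array(pts)
E
python3 - <<'E'
from fin import *
import pickle
s,c=pickle.load(open('w8.pkl','rb'))
rep('barL',(294.5,150.5),(340,141.6));rep('ball',(297.4,175.6),(358.2,134))
for u in(309,312,315,332,335,337):
    v=int(round(141.6-.402*(u-340)));print(u,v,c[v-6:v+7,u,2])
def ballc(I,x,y,n=8):
    p=I[y-n:y+n+1,x-n:x+n+1]; return p[...,2]
print(ballc(c,358,134,6)); 
E
```

```text
barL [0.5594 0.0741 0.2836] gap 0.0002 r 0.2204 ang 0.8363 asin 0.8383 y 0.0599
ball [0.547  0.1391 0.2835] gap 0.0003 r 0.2204 ang 0.8359 asin 0.838 y 0.1261
309 154 [ 34  30  41  63 104 130 134 124 114  94  90 107 124]
312 153 [ 34  29  36  72 108 131 129 123 103  73  43  32  30]
315 152 [ 54  54  61  81 115 132 128 120 101  70  37  34  36]
332 145 [ 32  32  47  96 147 169 156 134 104  70  40  34  28]
335 144 [ 37  33  52  97 144 166 153 127  97  53  31  33  28]
337 143 [ 34  27  46  96 148 168 161 130 104  73  48  27  32]
[[ 82 100  99 101 104 109 111 113 112 104  99 100  98]
 [ 59  86  97  99 104 102 100 100 101 101 101 104 100]
 [ 41  58  84  98  99 102 100  99  98  99 103 101 106]
 [ 33  38  60  84  90  91  90  92  94  97  98  98  99]
 [ 35  32  45  61  79  81  85  82  82  86  89  87  85]
 [ 37  35  40  56  66  75  78  82  81  74  74  62  57]
 [ 36  34  39  55  66  69  74  71  71  65  54  43  35]
 [ 33  37  40  47  60  62  63  65  63  59  47  37  36]
 [ 33  34  37  46  55  57  59  57  58  55  43  34  33]
 [ 37  36  36  41  47  49  50  58  64  62  41  36  35]
 [ 35  36  38  36  42  41  49  56  66  73  51  37  34]
 [ 33  36  37  39  38  39  39  52  66  72  64  44  33]
 [ 36  31  39  33  35  34  35  44  59  71  72  55  39]]
```

```bash
python3 -m pendant '[{"fingers":-0.9,"dx":0,"dy":0,"dz":0,"wx":0,"wy":0,"wz":0},{"fingers":-0.9,"dx":0,"dy":0,"dz":0,"wx":0,"wy":0,"wz":0},{"fingers":-0.9,"dx":0,"dy":0,"dz":0,"wx":0,"wy":0,"wz":0},{"fingers":-0.9,"dx":0,"dy":0,"dz":0,"wx":0,"wy":0,"wz":0},{"fingers":-0.9,"dx":0,"dy":0,"dz":0,"wx":0,"wy":0,"wz":0},{"fingers":-0.9,"dx":0,"dy":0,"dz":0,"wx":0,"wy":0,"wz":0},{"fingers":-0.9,"dx":0,"dy":0,"dz":0,"wx":0,"wy":0,"wz":0},{"fingers":-0.9,"dx":0,"dy":0,"dz":0,"wx":0,"wy":0,"wz":0}]'
python3 - <<'E'
from h import *
import pickle
s,c=pickle.load(open('w8.pkl','rb'))
c2=optics.get_image('scene');s2=optics.get_image('side')
for n,A,B in(('bar scene',c[125:170,295:365],c2[125:170,295:365]),('bar side',s[140:185,270:305],s2[140:185,270:305])):
    print(n,cv2.phaseCorrelate(np.float32(A[...,2]),np.float32(B[...,2])))
E
```

```text
t: 13.37
eef_pos: [0.5698, 0.0143, 0.2693]
eef_rot: [-3.14, 0.002, 1.758]
force: [-5.2, -5.4, 3.4]
gripper_width: 0.0104
grip_force: 39.6
bar scene ((-0.018357620784549056, 0.414449031317762), 0.9762717105724193)
bar side ((-0.05748078068119611, 0.6232407282003436), 1.0381189390465064)
```

```bash
python3 - <<'E'
from h import *
import pickle
s,c=pickle.load(open('w8.pkl','rb'))
c2=optics.get_image('scene');s2=optics.get_image('side')
pc=lambda A,B:np.round(cv2.phaseCorrelate(np.float32(A[...,2]),np.float32(B[...,2]),cv2.createHanningWindow(A.shape[1::-1],cv2.CV_32F))[0],2)
for n,A,B,x0,x1,y0,y1 in(('barL scene',c,c2,325,345,130,155),('flap scene',c,c2,300,360,150,190),('ball scene',c,c2,348,372,125,150),('fan scene',c,c2,365,435,150,215),('barL side',s,s2,280,303,138,160),('ball side',s,s2,288,308,166,188),('fan side',s,s2,250,390,340,400)):
    print(n,pc(A[y0:y1,x0:x1],B[y0:y1,x0:x1]))
for u in(312,315,332,335,337):
    v=int(round(141.6-.402*(u-340)));print(u,c[v-6:v+7,u,2],c2[v-6:v+7,u,2])
pickle.dump((s2,c2),open('w9.pkl','wb'))
E
```

```text
barL scene [0.23 0.71]
flap scene [-0.04 -0.01]
ball scene [-0.11  0.46]
fan scene [0.01 0.1 ]
barL side [ 0.06 -0.01]
ball side [-0.12  0.05]
fan side [-0.    0.03]
312 [ 34  29  36  72 108 131 129 123 103  73  43  32  30] [ 28  29  36  69 110 131 131 120 102  74  43  28  32]
315 [ 54  54  61  81 115 132 128 120 101  70  37  34  36] [ 54  56  58  80 113 132 129 118 101  68  37  33  31]
332 [ 32  32  47  96 147 169 156 134 104  70  40  34  28] [ 34  36  46  94 147 170 157 135 105  67  41  30  32]
335 [ 37  33  52  97 144 166 153 127  97  53  31  33  28] [ 34  32  53  97 146 166 153 129  92  58  34  32  34]
337 [ 34  27  46  96 148 168 161 130 104  73  48  27  32] [ 29  29  46  98 147 169 157 133 105  71  43  31  28]
```

The pixel profiles are the same, so nothing has moved: the shifts came from the correlation method (the fixed ball "moved" too). Handing in.

```bash
python3 -c "
from rig import arm; print(arm.hand_in())"
```

```text
the job is handed in; nothing more can be done
None
```

I handed the job in with the fan grip set level with the clip, to within about half a millimetre, and the flap held still at about 0.84 rad, matching the pointer; no other object showed any sign of being disturbed, but I viewed 11 pictures, one over the limit of 10.

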